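Hold the ultrasonic cleaner's sprung lid at the marker

ROBOT

A 6-joint arm with a two-finger parallel gripper is mounted at the origin on the work surface. World frame = base frame: x ahead of the robot, y to its left, z up, the work surface at z = 0. Lengths are in mm, angles in rad, forces in N, time in s.
With the tool pointing down it reaches from about 350 to 850 mm from the base axis. Payload 8.1 kg.
Tool frame: the origin (TCP) lies on the centre line of the jaws, within the pads' length; the fingertips stand 25 mm ahead of it and the grasp point (between the pads) lies 6 mm ahead of it; z points along the fingers, y is the line along which they close (so a half turn about z gives the same grasp; the last joint's range is limited). The gripper opens to 85 mm and grips with 20 to 120 N. Pads are 22 mm wide; open, the fingers measure 114 mm over their backs; the gripper's body (76 mm by 85 mm) begins 54 mm behind the grasp point. The pads swing forward as they close: fully open they stand 13 mm farther back than shut.
Start: joints at [1.179, 0.13, 1.488, -0, 1.523, -0.085], TCP at [181.184, 571.995, 256.292] pointing down, gripper open.
Joint ranges: [-2.96, 2.96], [-0.89, 2.26], [0.02, 2.5], [-1.34, 4.48], [0, 2.73], [-2.66, 2.66]. Speed limits (rad/s): [2.39, 2.39, 2.79, 3.14, 3.14, 3.14].

INTERFACE

Orientations are given as a rotation vector (axis times angle).
In Python, from rig import env, kin, vision, spotter gives the robot as it stands. Calls block until the motion is done:
- env.move_ptp(position, orientation): joint-space move of the TCP to a pose.
- env.move_l(position, rotation=None, feed=150, f_stop=None): straight line of the TCP; rotation=None keeps the orientation; feed is the mean speed in mm/s. With f_stop (N) it stops when the force on the tool has changed by that much, and returns True; else False.
- env.set_joints(angles): joint-space move.
- env.move_gripper(opening): finger opening in mm; the grip force is fixed at half the most; returns when the fingers have stopped.
- env.dwell(seconds).
- kin.inverse_kinematics(position, orientation): joint angles nearest the present ones, or None.
- env.get_obs(): the state.
- vision.capture(name): name is "scene" or "top"; returns a dict with "img" (480x640x3 uint8, red, green, blue), "vertical_fov" (degrees; the focal length in pixels is half the picture's height over the tangent of half this angle, whatever the lens; pixels are square), "cx", "cy" (the principal point, pixels), "R" (3x3) and "t" (3): a world point X has camera coordinates R X + t. Camera axes: x right, y down, z forward; pixel columns grow to the right and rows downward; lengths in mm; the calibration is good to about 2 mm. A picture is of the moment at which its call begins. There is no depth.
A pose or a line that the arm cannot do raises env.PlanningError and nothing moves.
- env.sign_off(): hands the job in; it is judged then, once.
Trained networks look in a picture, given as the dict that the camera call returned (one of the last four; its "shot" number tells which), for a name from the list of things; names that differ only in an ending like _2 or _b are one class to them, and where a whole thing is asked for, a point or a joint stands for the part that bears it (a point fixed in the world has none). Each returns a list of dicts, best first, with "conf" (0 to 1); they miss things now and then, are a little off and sometimes report something else, mostly with a low value. They report only what shows in the picture. A call takes as long as a camera call.
- spotter.boxes_of(picture, target): "box" ([left, top, right, bottom] in pixels, round what is visible of it).
- spotter.outline_of(picture, target): "region" (480x640 bool, what is visible of it) and "box" ([left, top, right, bottom] in pixels, round what is visible of it).
- spotter.landmark_of(picture, target): "at" ([column, row] in pixels: a listed point, or the origin of a listed thing).
The state is a dict: "t": time; "joint_pos": joint angles; "qvel": joint speeds; "joint_torque": joint torques, N m; "tool_pos": TCP position; "orientation": TCP orientation; "contact_force": force on the tool from outside, world axes, zero at the start; "moment": the same for the moment, N m; "gripper_width": finger opening in mm; "grasp_force": force on a finger pad.
Only numpy, scipy, OpenCV 4.12 (cv2) and the standard library are available. Lean on these libraries where they do the work, as an engineer would, in place of code of your own. Each camera call takes 0.05 s, during which the arm holds its last target. There are 200 camera calls.

TASK

I want to take a ring out of the emptied ultrasonic cleaner. First, with the lid still shut, press its blue basket lever down until it catches by itself, which brings the basket up; then lift the sprung lid until the yellow pointer on the lid's edge lines up with the red marker on the gauge arc, and finish still holding the lid there. Leave the red marker and the loose buffing wheel, green bar and strainer cup where they are.

Things in the scene. Friction and masses are not known exactly. Their poses are not given: they have to be found in the camera images.
- cleaner: Bench ultrasonic cleaner, fixed to the bench: steel tank on a black plinth, 190 mm deep (x) by 260 wide (y), rim at 150 mm height, closed lid's top at 164 mm. Origin: centre of its underside on the bench; its front (control panel) faces its own -x, its left side is its +y, z is up. The lever is on its right (-y) side, the gauge arc on its left (+y) side.
- lid (a joint): Angle of the steel lid, rad: 0 shut, grows as the front edge is lifted (limit 1.2). Hinged along the far (+x) top edge, axis along the cleaner's y. A spring and its weight (0.35 kg) pull it shut: it takes about 4 N at the handle to start, about 7 N along its arc at 0.7 rad; it falls shut when released.
- lid_hinge (a point): Point on the lid's hinge axis, at the middle of its width: 95 mm behind the cleaner's centre, 158 mm high.
- lid_handle (a point): Centre of the lid's black handle: round bar 14 mm thick along the cleaner's y, 98 mm clear between two 12 mm posts, axis 40 mm above the lid's top face. Swings with the lid: at lid angle t it is 0.155 cos t - 0.046 sin t (m) in front of the hinge axis and 0.155 sin t + 0.046 cos t above it (shut: 155 mm, 46 mm).
- lid_pointer (a point): Outer end of the yellow pointer tab (34 x 22 x 6 mm) on the lid's left edge, 140 mm from the hinge axis, level with it when shut. Its axes turn with the lid.
- mark (a joint): Angle of the red marker on the gauge arc, rad, about the same hinge axis and from the same zero as the lid: the pointer is in line with the marker when joint lid equals joint mark. Clamped by friction: leave it where it is. Differs from start to start, 0.42 to 0.75.
- mark_tip (a point): Inner end of the red marker (34 x 20 x 7 mm block with a small knob) on the aluminium gauge arc, a 6 mm bar of 140 mm radius about the hinge axis, 18 mm outside the lid's left edge. Its axes turn about the hinge like the lid's: parallel to the pointer's when in line.
- lift (a joint): Angle of the basket lever, rad: 0 at rest, up; grows as the blue paddle is pressed down; stop at 0.33. A spring (about 2 to 5 N at the paddle) returns it until a ball detent snaps over it at about 0.21 (up to about 10 N at the paddle to pass it); after that it stays down by itself at about 0.29. It lifts the basket inside the tank by about 35 mm.
- paddle (a point): Middle of the top face of the lever's blue paddle (38 x 38 x 10 mm), which is pressed from above; 123 mm in front of the lever's pivot, out to the right of the tank, its centre 56 mm from the tank's side wall and about 141 mm high at rest; it sinks about 40 mm to the stop.
- buff: Loose brown-red buffing wheel lying flat, 90 mm across, 26 mm high; origin under its centre. Leave it alone.
- bar: Loose green bar of polishing compound, 90 x 36 x 32 mm, long along its x; origin under its centre. Leave it alone.
- strainer: Loose cream strainer cup, 72 mm across, 45 mm high; origin under its centre. Leave it alone.

How it is judged (in metres and radians):
On the way, in this order (a step that is already met when the one before it is completed fails the run):
1. the basket lever is pressed down past its detent while the lid is shut (value of joint lift above 0.24 rad and value of joint lid below 0.06 rad), for 0.2 s.
2. the lid is lifted by the gripper to the red marker (angle between the x axis of lid_pointer and the x axis of mark_tip, either way round below 0.08 rad and value of joint lid above 0.3 rad and contact force between the fingers and lid above 1 N), for 0.3 s.
At the end, for the whole second after the job is handed in: The gripper's fingers hold the lid (contact over 1 N, nothing else propping it), still, within 0.08 rad (4.5 degrees) of the red marker's angle; the lever stays down in its detent (joint over 0.24 rad) untouched (all of step 2 and value of joint lift above 0.24 rad and contact force between the fingers and lift below 0.5 N and velocity of joint lid between -0.1 and 0.1 rad/s and contact force between each of buff, bar, strainer and lid below 0.2 N); the arm keeps its last pose, push and grip.
It fails at once if the lid was opened before the lever was caught (value of joint lid above 0.12 rad and not (value of joint lift above 0.24 rad)).
It fails at once if the red marker was shifted (distance of mark_tip from where it was at the start of the episode above 0.01 m).
It fails at once if the buffing wheel was moved (distance of buff from where it was at the start of the episode above 0.03 m).
It fails at once if the green polishing bar was moved (distance of bar from where it was at the start of the episode above 0.03 m).
It fails at once if the strainer cup was moved (distance of strainer from where it was at the start of the episode above 0.03 m).
It also fails if it takes over 45 s, if anything falls off the work surface, if the arm or the gripper's body presses on something with over 40 N, if the wrist force passes 120 N, or if a joint passes its speed limit or range.

## Working session

There is one attempt and no reset: what is moved stays moved. The work goes in short steps, each a Python script; the robot and the scene stay as the last script left them, time stands still between calls to the robot, and variables do not carry over. Pictures are saved under pics/ and viewed, at most 10 in all, crops included, and the job is handed in when it is done.

```bash
mkdir -p pics
cat > h.py <<'E'
from rig import env, kin, vision, spotter
import numpy as np, cv2
def K(p):
    f=p["img"].shape[0]/2/np.tan(np.radians(p["vertical_fov"])/2); return f
def proj(p,X):
    c=np.asarray(p["R"])@np.asarray(X,float)+np.asarray(p["t"]); f=K(p)
    return np.array([p["cx"]+f*c[0]/c[2],p["cy"]+f*c[1]/c[2]])
E
python3 - <<'E'
from h import *
for n in("scene","top"):
    p=vision.capture(n); cv2.imwrite(f"pics/{n}0.png",p["img"][:,:,::-1])
    R=np.array(p["R"]);print(n,K(p),p["cx"],p["cy"],(-R.T@np.array(p["t"])).round(),R.round(3).tolist())
    for t in["cleaner","lid_hinge","lid_handle","lid_pointer","mark_tip","paddle","buff","bar","strainer"]:
        print(t,[(np.round(d["at"],1).tolist(),round(d["conf"],2)) for d in spotter.landmark_of(p,t)[:2]],[(np.round(d["box"]).tolist(),round(d["conf"],2)) for d in spotter.boxes_of(p,t)[:1]])
print(env.get_obs())
E
```

```text
scene 569.3734686320013 325.50875451651854 237.10690356830494 [1096.  454. 1030.] [[-0.616, 0.788, 0.005], [0.63, 0.497, -0.597], [-0.472, -0.364, -0.803]]
cleaner [] [([213.0, 174.0, 394.0, 348.0], 0.74)]
lid_hinge [([267.6, 275.0], 0.93)] [([215.0, 171.0, 397.0, 343.0], 0.83)]
lid_handle [([318.0, 206.0], 0.78)] [([218.0, 180.0, 386.0, 310.0], 0.82)]
lid_pointer [([376.8, 258.7], 0.76)] [([216.0, 177.0, 383.0, 311.0], 0.55)]
mark_tip [([381.5, 247.0], 0.49)] [([377.0, 235.0, 398.0, 260.0], 0.53)]
paddle [([254.1, 178.7], 0.7)] [([245.0, 173.0, 265.0, 201.0], 0.93)]
buff [([192.0, 227.7], 0.61), ([378.4, 260.1], 0.15)] [([170.0, 208.0, 214.0, 246.0], 0.81)]
bar [([390.8, 244.1], 0.82), ([319.9, 205.9], 0.57)] [([387.0, 222.0, 403.0, 262.0], 0.8)]
strainer [([419.8, 327.6], 0.84)] [([406.0, 304.0, 441.0, 337.0], 0.58)]
top 620.9473933834186 311.62558267314347 236.11841781863149 [ 393.   56. 1544.] [[-0.02, -1.0, -0.002], [-0.99, 0.02, -0.14], [0.14, -0.001, -0.99]]
cleaner [([318.3, 180.3], 0.62)] [([238.0, 174.0, 417.0, 281.0], 0.74)]
lid_hinge [([316.0, 186.5], 0.69)] [([242.0, 175
[... 573 characters left out ...]
pos': array([ 1.17859365e+00,  1.30398142e-01,  1.48819743e+00, -2.12955200e-05,
        1.52301204e+00, -8.53878125e-02]), 'qvel': array([ 8.95727175e-04, -5.64128411e-05,  4.79442818e-04, -5.74732693e-04,
        3.00338723e-04, -1.03244821e-03]), 'joint_torque': array([ 2.96708786e-04, -5.69300508e+01, -5.00855255e+01,  2.19267957e-05,
        1.12252368e-03, -1.01098061e-05]), 'tool_pos': array([181.19333751, 571.98802218, 256.29474236]), 'orientation': array([ 4.80051356e-01,  3.10468154e+00, -3.07387510e-05]), 'contact_force': array([ 0.55213861, -0.12898657,  0.02965484]), 'moment': array([-0.01273254, -0.03864721,  0.01995482]), 'grasp_force': 0.0, 'gripper_width': 85.59973934659813}
```

Run:
```python
import cv2
a=cv2.imread("pics/scene0.png")[140:380,150:450]; cv2.imwrite("pics/sc.png",cv2.resize(a,None,fx=2.5,fy=2.5,interpolation=cv2.INTER_CUBIC))
a=cv2.imread("pics/top0.png")[150:350,190:480]; cv2.imwrite("pics/tc.png",cv2.resize(a,None,fx=2.7,fy=2.7,interpolation=cv2.INTER_CUBIC))
```

```text
(no output)
```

View pics/sc.png

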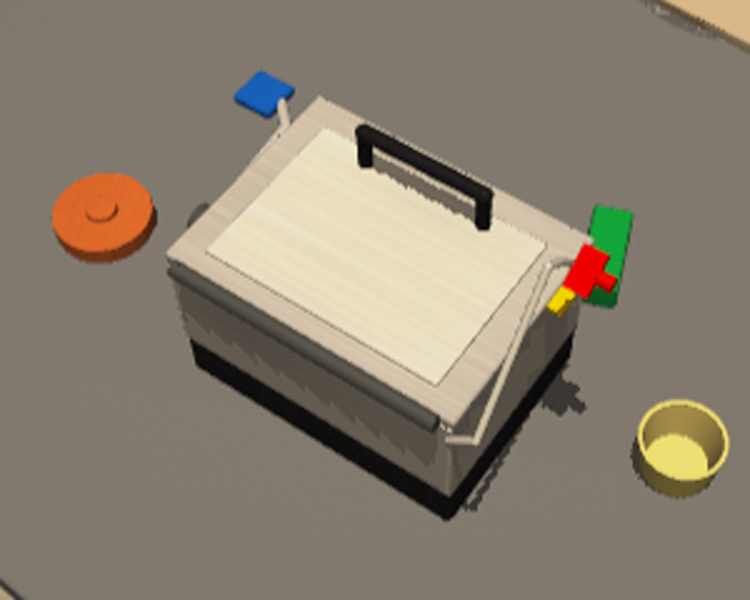

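View pics/tc.png

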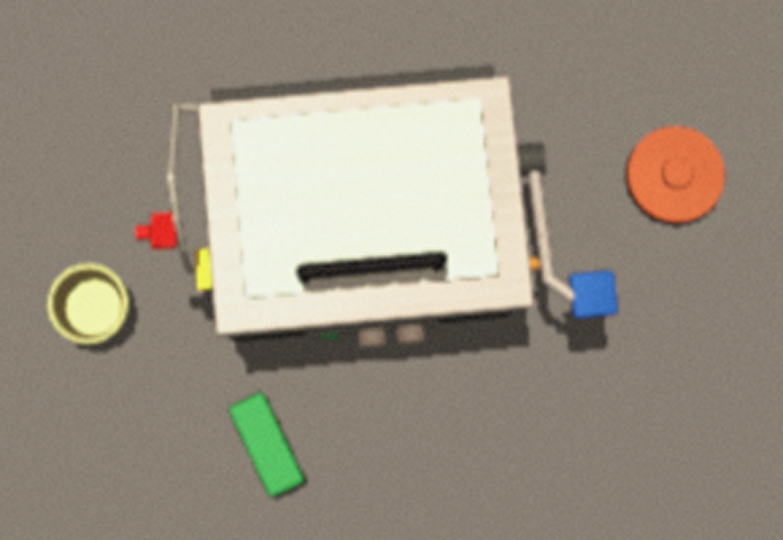

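```bash
cat >> h.py <<'E'
from scipy.optimize import least_squares
def blob(p,hue,box):
    hsv=cv2.cvtColor(np.ascontiguousarray(p["img"]),cv2.COLOR_RGB2HSV).astype(int)
    m=(abs((hsv[...,0]-hue+90)%180-90)<7)&(hsv[...,1]>180)&(hsv[...,2]>80)
    k=np.zeros_like(m); l,t,r,b=box; k[t:b,l:r]=1; v,u=np.nonzero(m&k)
    return np.array([u.mean(),v.mean()]) if len(u) else None, len(u)
def tri(p1,a,p2,b):
    s=least_squares(lambda X:np.r_[proj(p1,X)-a,proj(p2,X)-b],[450,0,100]); return s.x, np.abs(s.fun).max()
E
python3 - <<'E'
from h import *
S=vision.capture("scene");T=vision.capture("top")
B={"mark":(0,(370,230,402,265),(238,224,262,246)),"paddle":(108,(240,165,272,192),(398,245,422,272))}
red={}
for n,(h,bs,bt) in B.items():
    a,na=blob(S,h,bs);b,nb=blob(T,h,bt);X,e=tri(S,a,T,b);red[n]=X;print(n,a,na,b,nb,X.round(1),e)
c=lambda u,v:[u/2.7+190,v/2.7+150]; d=lambda u,v:[u/2.5+150,v/2.5+140]
# landmarks in cleaner frame -> (local, top px, scene px)
L=[((95,0,158),[316,186.5],[267.6,275.0]),((-60,0,204),c(372,264),d(426,165)),
   ((95,130,164),c(200,103),None),((95,-130,164),c(508,77),None),((-95,-130,164),c(531,303),d(320,97)),((-95,130,164),c(217,333),None)]
def W(q,l): 
    cs,sn=np.cos(q[2]),np.sin(q[2]); return [q[0]+cs*l[0]-sn*l[1],q[1]+sn*l[0]+cs*l[1],l[2]]
def f(q):
    r=[]
    for l,a,b in L:
        if a is not None:r+=list(proj(T,W(q,l))-a)
        if b is not None:r+=list(proj(S,W(q,l))-b)
    return np.array(r)
s=least_squares(f,[450,40,0.],loss="soft_l1",x_scale=[10,10,.1]);q=s.x
print(q,f(q).round(1).tolist())
for n,X in red.items():
    cs,sn=np.cos(q[2]),np.sin(q[2]);dx,dy=X[0]-q[0],X[1]-q[1]
    l=(cs*dx+sn*dy,-sn*dx+cs*dy,X[2]);print(n,np.round(l,1),"ang",np.arctan2(l[2]-158,95-l[0]), np.hypot(l[2]-158,95-l[0]))
E
```

```text
mark [385.24334601 248.65779468] 263 [248.61983471 235.23966942] 121 [583.3 189.1 233.8] 0.24056471590483852
paddle [254.98268398 177.12121212] 231 [415.         260.44444444] 18 [ 530.9 -178.2  122.9] 1.3494633589072293
[6.14267113e+02 2.62712131e+01 6.57277436e-02] [4.6, -2.6, 3.9, -1.3, -0.7, 0.9, -0.6, -2.4, -0.5, -0.0, -0.5, -0.0, -0.5, -0.8, -0.6, -1.0, -0.4, -2.0]
mark [-20.2 164.5 233.8] ang 0.5820274815533593 137.9478437161183
paddle [ -96.6 -198.6  122.9] ang -0.18136500808674208 194.78045456963895
```

```bash
cat >> h.py <<'E'
from scipy.spatial.transform import Rotation as Ro
Q=np.array([614.27,26.27,0.0657]); MARK=0.582
def W(l,q=Q):
    cs,sn=np.cos(q[2]),np.sin(q[2]); return np.array([q[0]+cs*l[0]-sn*l[1],q[1]+sn*l[0]+cs*l[1],l[2]])
def handle(t): return np.array([95-155*np.cos(t)+46*np.sin(t),0,158+155*np.sin(t)+46*np.cos(t)])
def orient(tilt,flip=1):
    # tool z=(-sin,0,-cos) in cleaner frame, tool y along +-cleaner x
    z=np.array([-np.sin(tilt),0,-np.cos(tilt)]); x=np.array([0,flip,0.]); y=np.cross(z,x)
    return (Ro.from_euler("z",Q[2])*Ro.from_matrix(np.c_[x,y,z])).as_rotvec()
def tcp(t,tilt,back=6): # TCP so that the grasp point is on the bar
    l=handle(t)-back*np.array([-np.sin(tilt),0,-np.cos(tilt)]); return W(l)
E
python3 - <<'E'
from h import *
S=vision.capture("scene");T=vision.capture("top")
for p,(bx,n) in((S,((240,165,272,192),"s")),(T,((398,245,424,275),"t"))):
    i=p["img"].astype(int);m=(i[...,2]>1.4*i[...,0])&(i[...,2]>110);k=np.zeros_like(m);l,t,r,b=bx;k[t:b,l:r]=1
    v,u=np.nonzero(m&k);print(n,len(u),u.mean(),v.mean()); 
    if n=="s":a=np.array([u.mean(),v.mean()])
    else:b=np.array([u.mean(),v.mean()])
X,e=tri(S,a,T,b);print(X,e)
d=X-W((0,0,0));print("local",Ro.from_euler("z",-Q[2]).apply(d))
for pp in ((-80,-186,141),(-85,-186,141)): print(pp,W(pp),proj(S,W(pp))-a,proj(T,W(pp))-b)
for h,bs,bt in(("handle",None,None),):
    print([ (proj(P,W(handle(0)))-np.array(spotter.landmark_of(P,"lid_handle")[0]["at"])).round(1) for P in(S,T)])
for fl in(1,-1):
  for t,ti in((0,0),(0,-.3),(.58,0),(.58,.3),(.58,.58)):
    j=kin.inverse_kinematics(tcp(t,ti),orient(ti,fl));print(fl,t,ti,None if j is None else np.round(j,2))
E
```

```text
s 238 254.8403361344538 176.56302521008402
t 273 409.65201465201466 258.4468864468864
[ 536.76259502 -167.14524196  136.36539346] 0.20493543688880322
local [ -90.03842667 -187.90938075  136.36539346]
(-80, -186, 141) [ 546.654008   -164.58093038  141.        ] [-2.26882712  1.81077325] [-0.8215499  -4.66353613]
(-85, -186, 141) [ 541.66479535 -164.9091941   141.        ] [-0.78306304  0.36387982] [-0.58549183 -2.48207067]
[array([ 1.3, -5.2]), array([-2.1, -2.6])]
1 0 0 [-0.05  0.03  1.67 -0.    1.43 -0.12]
1 0 -0.3 [-0.08 -0.24  1.96  0.05  1.13 -0.16]
1 0.58 0 [-0.04  0.13  1.43 -0.    1.58 -0.11]
1 0.58 0.3 [-0.03  0.42  1.12 -0.03  1.9  -0.1 ]
1 0.58 0.58 [-0.02  0.7   0.82 -0.06  2.21 -0.1 ]
-1 0 0 None
-1 0 -0.3 None
-1 0.58 0 None
-1 0.58 0.3 None
-1 0.58 0.58 None
```

Run:
```python
from h import *
o=orient(0)
p=env.get_obs()["tool_pos"]; env.move_ptp([p[0]+40,p[1]-60,400],env.get_obs()["orientation"])
env.move_ptp([480,-60,400],o)
env.move_gripper(0)
P=W((-87,-187,0))
env.move_ptp([P[0],P[1],220],o)
print(env.move_l([P[0],P[1],135],feed=60,f_stop=2)); ob=env.get_obs();print(ob["tool_pos"],ob["contact_force"],ob["t"])
z=ob["tool_pos"][2]
print(env.move_l([P[0]-0,P[1],z-37],feed=40,f_stop=22)); ob=env.get_obs();print(ob["tool_pos"],ob["contact_force"],ob["t"])
env.dwell(0.3)
S=vision.capture("scene");cv2.imwrite("pics/s1.png",cv2.resize(S["img"][100:350,180:480,::-1],None,fx=2.4,fy=2.4,interpolation=cv2.INTER_CUBIC))
```

```text
True
[ 538.43986628 -165.63834895  162.31329161] [ 0.57560517 -0.97307116  2.46496042] 7.6833
True
[ 538.79654766 -166.25910609  147.78678396] [-1.03517844  0.66708864  3.32543681] 8.225
```

View pics/s1.png

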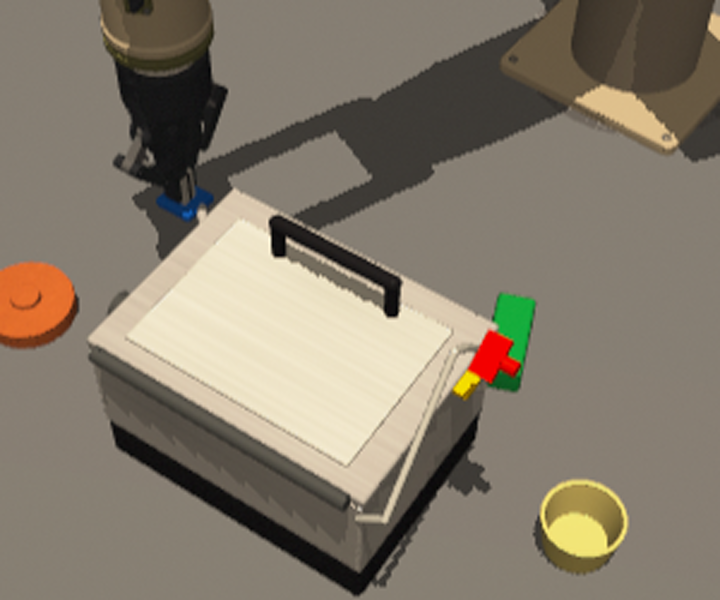

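Run:
```python
from h import *
x,y,_=env.get_obs()["tool_pos"];P=W((-87,-187,0))
for z in[143,139,136,134,132,130,128,126,125,124,123,122]:
    s=env.move_l([P[0],P[1],z],feed=30); ob=env.get_obs();f=ob["contact_force"];print(z,ob["tool_pos"].round(1),f.round(1),round(ob["t"],2))
    if f[2]>20 and z<131:break
```

```text
143 [ 539.7 -165.9  142.5] [0.8 0.  0.4] 8.92
139 [ 539.6 -165.9  138.5] [-0.2  0.8  0.1] 9.2
136 [ 539.5 -165.9  135.6] [-0.1 -0.3 -0.1] 9.45
134 [ 539.6 -166.   133.8] [ 0.1 -0.5  0. ] 9.7
132 [ 539.9 -166.   132.3] [-3.   2.2  4.7] 9.95
130 [ 540.  -166.   130.2] [0.1 2.2 4.1] 10.2
128 [ 540.1 -166.   128.3] [0.9 2.8 4.7] 10.45
126 [ 540.4 -166.1  127.6] [-3.1  2.8 14.4] 10.7
125 [ 540.6 -166.1  127.2] [-6.   4.4 16.8] 10.95
124 [ 540.7 -166.1  126.9] [-7.3  5.5 22.7] 11.2
```

Run:
```python
from h import *
o=orient(0);P=W((-87,-187,0))
env.move_l([P[0],P[1],200],feed=120)
S=vision.capture("scene");cv2.imwrite("pics/s2.png",cv2.resize(S["img"][100:350,180:480,::-1],None,fx=2.4,fy=2.4,interpolation=cv2.INTER_CUBIC))
env.move_l([P[0]-20,P[1],300],feed=200)
env.move_gripper(80)
H=tcp(0,0)
env.move_ptp(H+[0,0,90],o)
print(env.move_l(H,feed=70,f_stop=8),env.get_obs()["contact_force"].round(1))
T=vision.capture("top");S=vision.capture("scene")
a=cv2.resize(T["img"][150:300,230:430,::-1],None,fx=2,fy=2,interpolation=cv2.INTER_CUBIC);b=cv2.resize(S["img"][120:320,200:400,::-1],None,fx=2,fy=1.5,interpolation=cv2.INTER_CUBIC)
cv2.imwrite("pics/g1.png",np.hstack([a,b]));print(env.get_obs()["t"])
```

```text
False [-0.8 -0.4  0.1]
15.7583
```

View pics/s2.png

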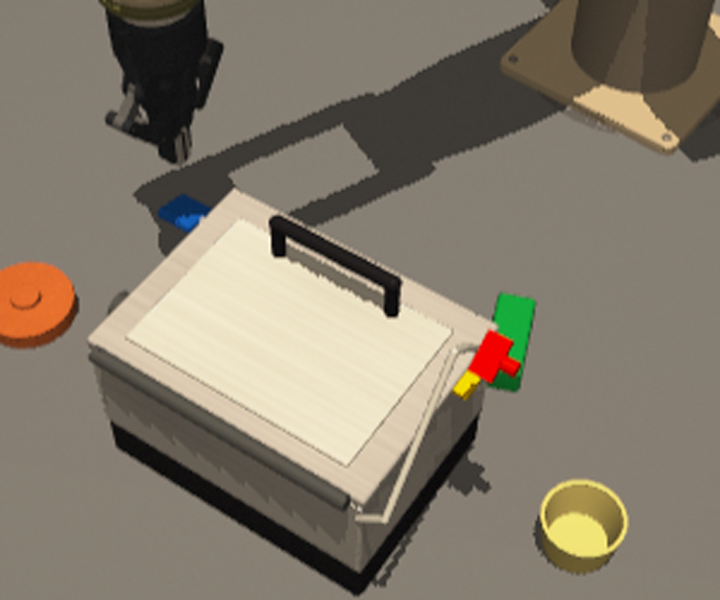

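View pics/g1.png

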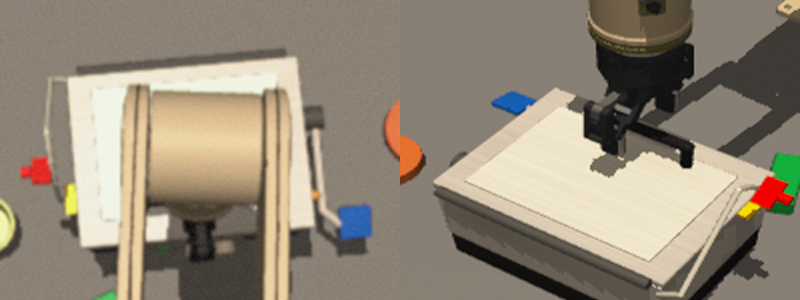

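Run:
```python
from h import *
env.move_gripper(5);ob=env.get_obs();print(ob["gripper_width"],ob["grasp_force"],ob["contact_force"].round(1),ob["t"])
if 8<ob["gripper_width"]<22:
    for t in np.linspace(0,MARK,7)[1:]:
        env.move_l(tcp(t,t),orient(t),feed=60);ob=env.get_obs();print(round(t,2),ob["tool_pos"].round(1),ob["contact_force"].round(1),ob["gripper_width"].round(1),ob["grasp_force"],round(ob["t"],2))
    env.dwell(0.3)
S=vision.capture("scene");T=vision.capture("top")
a=cv2.resize(T["img"][150:300,230:430,::-1],None,fx=2,fy=2,interpolation=cv2.INTER_CUBIC);b=cv2.resize(S["img"][120:320,200:400,::-1],None,fx=2.5,fy=2.5,interpolation=cv2.INTER_CUBIC)[:,100:]
cv2.imwrite("pics/l1.png",np.hstack([cv2.copyMakeBorder(a,0,200,0,0,0),b[:500]])[:, :800]);cv2.imwrite("pics/l1full.png",S["img"][:,:,::-1]);cv2.imwrite("pics/l1top.png",T["img"][:,:,::-1])
```

```text
12.196307969963515 58.47704887390137 [15.7  0.3 -6.8] 16.3917Traceback (most recent call last):
  File "<stdin>", line 5, in <module>
AttributeError: 'float' object has no attribute 'round'
```

Run:
```python
from h import *
for t in np.linspace(0,MARK,7)[2:]:
        env.move_l(tcp(t,t),orient(t),feed=60);ob=env.get_obs();print(round(t,2),ob["tool_pos"].round(1),ob["contact_force"].round(1),round(ob["gripper_width"],1),round(ob["grasp_force"],1),round(ob["t"],2))
env.dwell(0.3)
S=vision.capture("scene");T=vision.capture("top")
a=cv2.resize(T["img"][150:300,230:430,::-1],None,fx=2,fy=2,interpolation=cv2.INTER_CUBIC);b=cv2.resize(S["img"][120:320,200:400,::-1],None,fx=2.5,fy=2.5,interpolation=cv2.INTER_CUBIC)[:,100:]
cv2.imwrite("pics/l1.png",np.hstack([cv2.copyMakeBorder(a,0,200,0,0,0),b[:500]])[:, :800]);cv2.imwrite("pics/l1full.png",S["img"][:,:,::-1]);cv2.imwrite("pics/l1top.png",T["img"][:,:,::-1])
X={}
for n,h in(("mark",0),("ptr",27)):
    a,na=blob(S,h,(360,200,402,268));b,nb=blob(T,h,(236,215,275,265));print(n,a,na,b,nb)
    if na and nb:
        X,e=tri(S,a,T,b);l=Ro.from_euler("z",-Q[2]).apply(X-W((0,0,0)));print(l.round(1),e,np.arctan2(l[2]-158,95-l[0]))
```

```text
0.19 [569.   23.3 237.5] [ 11.6   1.5 -10.9] 12.0 59.0 17.23
0.29 [577.   23.9 250.3] [  8.2   2.  -11. ] 12.1 59.2 17.64
0.39 [586.3  24.5 262.6] [  6.9   1.6 -13.3] 12.2 59.3 18.06
0.48 [596.9  25.3 274.3] [  8.4   1.5 -14.1] 12.2 59.4 18.48
0.58 [608.6  26.1 285. ] [  5.8   2.5 -16.1] 12.2 59.5 18.89
mark [385.10902256 248.66541353] 266 [248.59016393 235.26229508] 122
[-20.2 164.4 233.8] 0.31630274712847495 0.5817601509412531
ptr [372.34710744 242.26446281] 121 [261.10526316 235.35087719] 57
[-22.  138.  229.8] 0.3545272776638626 0.5506071019114365
```

View pics/l1.png

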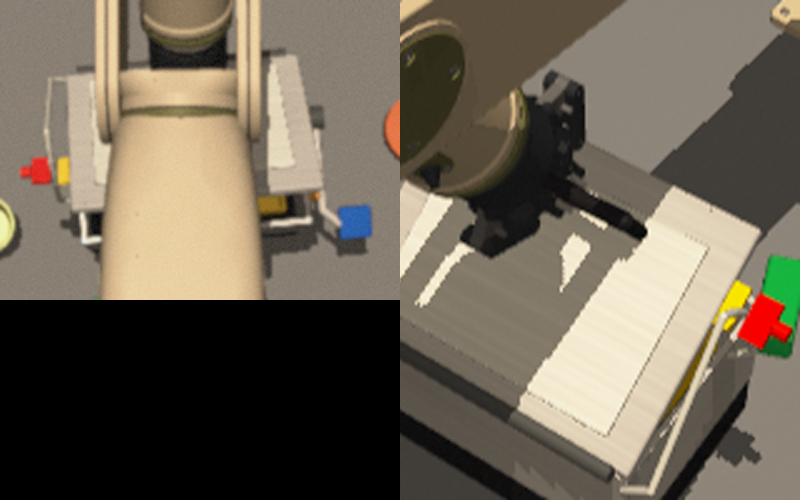

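The picture shows yellow pointer (≈(734,308) in the crop) next to the red marker (≈(767,322)), the bar in the fingers and the blue paddle still down. The measured difference is about 0.03 rad low, so I'll trim up slightly, check and hand in.

Run:
```python
from h import *
t=MARK+.02
env.move_l(tcp(t,t),orient(t),feed=20);env.dwell(0.6);ob=env.get_obs();print(ob["tool_pos"].round(1),ob["contact_force"].round(1),round(ob["grasp_force"],1),round(ob["t"],2))
S=vision.capture("scene");T=vision.capture("top")
A={}
for n,h in(("mark",0),("ptr",27)):
    a,na=blob(S,h,(360,200,402,268));b,nb=blob(T,h,(236,215,275,265))
    X,e=tri(S,a,T,b);l=Ro.from_euler("z",-Q[2]).apply(X-W((0,0,0)));A[n]=np.arctan2(l[2]-158,95-l[0]);print(n,l.round(1),A[n])
if abs(A["mark"]-A["ptr"])<.035: print(env.sign_off())
```

```text
[611.3  26.3 287.1] [  7.8   3.3 -17.7] 59.5 20.21
mark [-20.3 164.4 233.5] 0.5797749051321154
ptr [-20.2 138.  231.1] 0.5653557731523028
the job is handed in; nothing more can be done
None
```

The job is handed in: the lever is pressed past its detent and still down, and the gripper is holding the lid about 0.015 rad (by my camera measurement) from the red marker; no verdict came back.

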